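# Turn the tea tray round and latch it

### The job

The tea tray in the wooden hood on the coffee counter has its empty end facing out. Slide it right out of the hood, turn it end for end, keeping it level so no sachet falls out, and slide it fully home again so that the end with the coloured sachets sticks out; then lift the orange-topped slide out of its shallow notch near the mouth (yellow marks) and lower it into the deep notch at the back (green marks), so that it locks the tray. Do not shift or tip the mug, the jar or the canister.

Things in the scene. Friction and masses are not known exactly. Their poses are not given: they have to be found in the camera images.
- hood: Wooden hood (sleeve) fixed to the counter, 126 long (x), 69 wide (y), 48 high, no floor: the tray slides on the counter. Origin on the counter, midway between the mouth plane (x = -60) and the inner face of the back stop (x = +60). x points from mouth to closed back, y across, z up. Inside 57 wide, 44 high; side walls 6, roof 4 thick.
- hood_mouth (a point): Counter point at the centre of the mouth, hood axes. The side walls flare here over 14 mm from 57 to about 71 wide inside (83 outside); the roof starts 14 mm in. Roof: a slot 16 wide runs along its middle, with a steel cheek on each side (6 thick, inner faces 16 apart, hood x = -25 to 62, top at z = 68), each with the same two notches, 19 long in x.
- notch_open (a point): Centre, between the cheeks, of the floor of the shallow notch (yellow marks): hood x = -8, 60 above the counter, 8 deep; hood axes. The slide starts here.
- notch_lock (a point): Centre, between the cheeks, of the floor of the deep notch (green marks): hood x = +42, 48 above the counter, 20 deep; hood axes. The slide must end here.
- tray_center (a point): Centre, 20 above the underside, of the loose white open tray: 180 long (x), 52 wide (y), 40 high, walls 4, cross wall in the middle, 0.15 to 0.3 kg. It starts in the hood, its x along the hood's x, empty half out, up to 18 mm short of the back stop. Fully home its centre is at hood x = -30 and 60 mm stick out, to be pinched across the width. Turned round, its x is opposite to the hood's.
- tray_sachets (a point): Centre of the tray's half packed with coloured sachets (fixed in it, not above the rim): 45 mm from tray_center along the tray's +x, 20 above the underside, tray axes. The other half is empty.
- slide_grip (a point): Centre of the orange grip block (18 in x, 26 in y, 22 high) on top of the loose steel latch slide, about 80 g, 74 tall; axes as the hood's. It is 47 above the floor of the notch the slide sits in: z = 107 in the shallow notch, 95 in the deep one. To pass over the cheeks the slide must be carried with this point above z = 115.
- slide_bar (a point): Centre of the slide's cross bar (14 in x, 40 in y, 10 high), 42 below slide_grip; it lies across both cheeks in a notch. A stem (10 in x, 12 in y) reaches 16 below its underside, in the slot: clear of the tray in the shallow notch, 8 mm down in the tray's empty half in the deep one. With the sachets inside or the tray over 8 mm short of home the bar cannot sink to the deep floor.
- mug_center (a point): Bystander: white mug, 76 diameter, 85 high, half-way up. Stands with the two others behind and to the -y side of the hood, the three places swapped at random.
- jar_center (a point): Bystander: amber jar with white lid, 64 diameter, 85 high, half-way up.
- canister_center (a point): Bystander: green canister, 68 diameter, 95 high, half-way up.
Things that resemble listed ones, but are neither listed nor needed, are in the scene too. Of the things shaped like the part that bears slide_grip, the bare steel one is meant. What is shaped like the part that bears tray_center but purple is not meant.

How it is judged (in metres and radians):
On the way, in this order (a step that is already met when the one before it is completed fails the run):
1. the tray is completely out of the hood (x of tray_center in the frame of hood below -0.15 m), for 0.1 s.
2. the tray is fully home in the hood the other way round, sachets out (x of tray_center in the frame of hood above -0.037 m and x of tray_sachets in the frame of hood below -0.06 m and z of tray_center in the frame of hood below 0.027 m), for 0.2 s.
At the end, for the whole second after the job is handed in: The tray stands on the counter in the hood, within 7 mm of fully home, its sachet end out of the mouth; the slide sits upright (within 0.2 rad) in the deep notch, its bar down on the notch floor within 3.5 mm; both at rest (all of step 2 and z of slide_grip in the frame of hood below 0.0985 m and x of slide_grip in the frame of hood between 0.034 and 0.05 m and y of slide_grip in the frame of hood between -0.008 and 0.008 m and angle between slide_grip's own z axis and vertical below 0.2 rad and linear speed of each of tray, slide below 0.02 m/s); the robot touches nothing.
It fails at once if a bystander is shifted by more than 25 mm or tipped (distance of any of mug_center, jar_center, canister_center from where it was at the start of the episode above 0.025 m or angle between any of mug_center, jar_center, canister_center's own z axis and vertical above 0.35 rad).
It fails at once if the tray is tipped by more than 0.6 rad (angle between tray_center's own z axis and vertical above 0.6 rad).
It also fails if it takes over 66 s, if anything falls off the work surface, if the arm or the gripper's body presses on something with over 40 N, if the wrist force passes 120 N, or if a joint passes its speed limit or range.

### The arm

A 7-joint arm with a two-finger parallel gripper is mounted at the origin on the work surface. World frame = base frame: x ahead of the robot, y to its left, z up, the work surface at z = 0. Lengths are in mm, angles in rad, forces in N, time in s.
With the tool pointing down it reaches from about 400 to 850 mm from the base axis. Payload 10.4 kg.
Tool frame: the origin (TCP) lies at the very end of the fingers, on their centre line; the grasp point (between the pads) lies grasp_offset behind it (grasp_offset is the distance from the TCP to the grasp point, in mm); y points along the fingers, z is the direction in which the jaws open and shut, and the axes are right-handed (so a half turn about y gives the same grasp; the last joint's range is limited). The gripper opens to 85 mm and grips with 20 to 120 N. Pads are 22 mm wide; open, the fingers measure 114 mm over their backs; the gripper's body (76 mm by 85 mm) begins 54 mm behind the grasp point. The pads swing forward as they close: fully open they stand 13 mm farther back than shut.
Start: joints at [1.172, 0.332, -0.065, 1.46, 0.022, 1.35, -0.088], TCP at [229.408, -581.398, 231.338] pointing down, gripper open.
Joint ranges: [-2.6, 2.6], [-0.5, 2.12], [-1.47, 1.34], [0.16, 2.42], [-1.27, 4.41], [0.06, 2.06], [-2.6, 2.6]. Speed limits (rad/s): [2.22, 2.22, 2.79, 2.79, 3.14, 3.14, 3.14].

### API

Orientations are given as a unit quaternion [x, y, z, w].
In Python, from rig import * gives the robot as it stands.
- The arm moves only by the tool play_rows, never from a script. Its argument "commands" is one flat list of numbers, 7 for each row, row after row: the shift along the tool's x, y, z in m, then the turn, a rotation vector about the tool's x, y, z in rad, then the closure, from -1 (fully open) to 1 (shut). In form: [x, y, z, rx, ry, rz, hand, x, y, z, rx, ry, rz, hand, ...]. A call has 1 to 20 rows; each row is the pose to reach, as a shift and turn from the pose commanded when the call began, along the tool's axes at that moment; what a row does not reach only later rows make up. A row lasts 1/10 s, in which the tool goes at most 50 mm and 8.59 degrees, less where a joint would pass 70% of its speed; a pose out of reach is approached as far as the arm can. A call with a gripper value outside its range is refused whole. The fingers move at their own pace and stop on an object; the grip force is fixed at half the most. Time passes only in rows, so rows that repeat a pose let the fingers close. It gives the time, the measured TCP pose, the force and the opening at its end, in the units of the state.
- get_obs(): the state, without advancing time (a new reading comes with each control period).
- grab_frame(name): name is "scene" or "top"; returns a dict with "pixels" (400x640x3 uint8, red, green, blue), "vertical_fov" (degrees; the focal length in pixels is half the picture's height over the tangent of half this angle, whatever the lens; pixels are square), "cx", "cy" (the principal point, pixels), "R" (3x3) and "t" (3): a world point X has camera coordinates R X + t. Camera axes: x right, y down, z forward; pixel columns grow to the right and rows downward; lengths in mm; the calibration is good to about 2 mm. A picture is of the moment at which its call begins. There is no depth.
- sign_off(): hands the job in, once; it reports no verdict.
The state is a dict: "t": time; "qpos": joint angles; "joint_vel": joint speeds; "joint_efforts": joint torques, N m; "position": TCP position; "ee_rot": TCP orientation; "contact_force": force on the tool from outside, world axes, zero at the start; "torque": the same for the moment, N m; "width": finger opening in mm.
Only numpy, scipy, OpenCV 4.12 (cv2) and the standard library are available. Lean on these libraries where they do the work, as an engineer would, in place of code of your own. Each camera call takes 0.05 s, during which the arm holds its last target. There are 200 camera calls.

## Working session

There is one attempt and no reset: what is moved stays moved. The work goes in short steps, Python scripts to look and compute and a tool call to move; the robot and the scene stay as the last step left them, time stands still between calls to the robot, and variables do not carry over. Pictures are saved under pics/ and viewed, about 8 in all and at most 12, crops included, and the job is handed in when it is done.

Besides the shell and the picture viewer there is one more tool, called after "Emit:" as name(argument=value, ...) on one line, values as JSON. play_rows: Moves the arm, as the interface text tells. Its arguments: {"type":"object","properties":{"commands":{"type":"array","items":{"type":"number"}}},"required":["commands"]}

```bash
ls; mkdir -p pics; python3 - <<'E'
from rig import *
import cv2,pickle
o=get_obs();print({k:o[k] for k in("t","position","ee_rot","width","contact_force")})
for n in("scene","top"):
    f=grab_frame(n);pickle.dump(f,open(f"pics/{n}0.pkl","wb"));cv2.imwrite(f"pics/{n}0.png",f["pixels"][:,:,::-1]);print(n,f["vertical_fov"],f["cx"],f["cy"],f["R"],f["t"])
E
```

```text
pics
{'t': 0.0, 'position': array([ 229.24677014, -581.05076144,  230.53206159]), 'ee_rot': array([-0.13221134,  0.69513001, -0.69418819,  0.1319742 ]), 'width': 85.41030432420676, 'contact_force': array([ 0.52991765,  0.05995723, -0.43387867])}
scene 44.813882621462135 321.55733826164015 196.1352784682122 [[ 0.84105249  0.54086382  0.00985098]
 [ 0.38015892 -0.57800216 -0.72207528]
 [-0.3848505   0.61104815 -0.69174435]] [-620.03248168  -10.44027515  955.35857245]
top 43.46431085909393 321.31310371448836 206.79357322243908 [[ 0.02924816 -0.99934278 -0.02141399]
 [-0.98795384 -0.02564471 -0.15260919]
 [ 0.15195973  0.02561957 -0.98805459]] [209.04085566 568.48835647 861.01609917]
```

View pics/scene0.png

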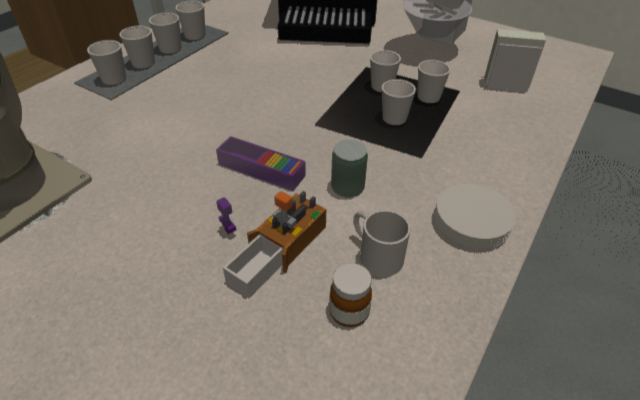

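View pics/top0.png

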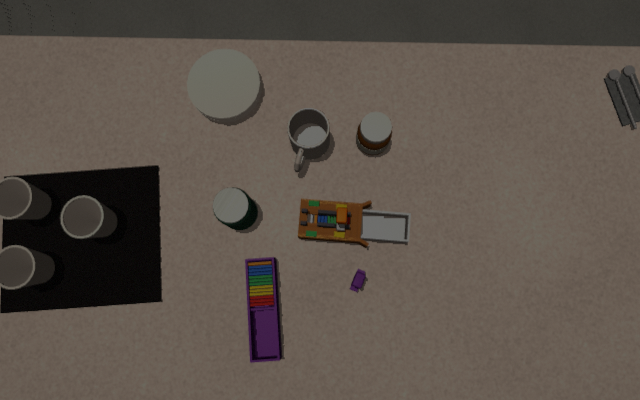

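```bash
cat > h.py <<'E'
import numpy as np, cv2, pickle
def K(f):
    fl=200/np.tan(np.radians(f["vertical_fov"])/2); return fl,f["cx"],f["cy"]
def ray(f,u,v):
    fl,cx,cy=K(f); R=np.array(f["R"]);t=np.array(f["t"])
    return -R.T@t, R.T@np.array([(u-cx)/fl,(v-cy)/fl,1.])
def onz(f,u,v,z):
    c,d=ray(f,u,v); return c+d*(z-c[2])/d[2]
def proj(f,X):
    fl,cx,cy=K(f); p=np.array(f["R"])@np.asarray(X,float)+f["t"]; return np.array([cx+fl*p[0]/p[2],cy+fl*p[1]/p[2]])
def tri(f,a,g,b):
    c1,d1=ray(f,*a);c2,d2=ray(g,*b)
    s=np.linalg.lstsq(np.c_[d1,-d2],c2-c1,rcond=None)[0]
    p,q=c1+s[0]*d1,c2+s[1]*d2; return (p+q)/2,np.linalg.norm(p-q)
def crop(f,x,y,w,h,s,name):
    im=f["pixels"][y:y+h,x:x+w,::-1]; im=cv2.resize(im,None,fx=s,fy=s,interpolation=cv2.INTER_CUBIC); cv2.imwrite(name,im)
def load(n): return pickle.load(open(f"pics/{n}.pkl","rb"))
E
python3 - <<'E'
from h import *
t=load("top0");s=load("scene0")
a=t["pixels"][190:255,290:420,::-1];b=s["pixels"][185:300,215:335,::-1]
a=cv2.resize(a,None,fx=5.5,fy=5.5,interpolation=cv2.INTER_CUBIC);
cv2.imwrite("pics/c1.png",a)
cv2.imwrite("pics/c2.png",cv2.resize(b,None,fx=5,fy=5,interpolation=cv2.INTER_CUBIC))
E
```

```text
(no output)
```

View pics/c1.png

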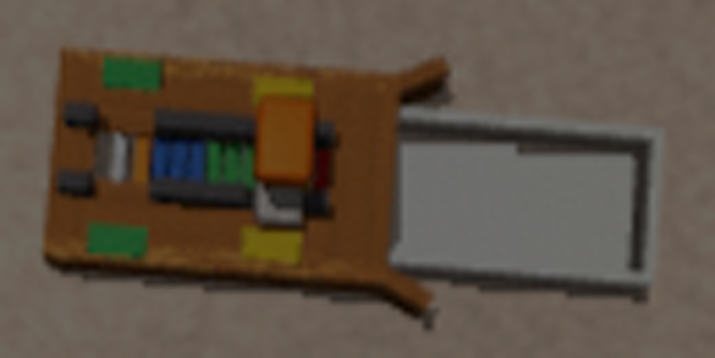

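View pics/c2.png

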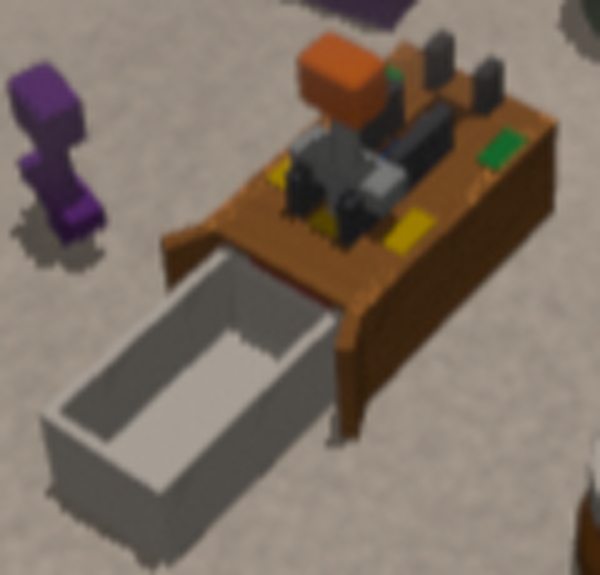

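```bash
python3 - <<'E'
from h import *
t=load("top0");s=load("scene0")
for n,f in(("t",t),("s",s)): print(n,ray(f,320,200)[0])
def cc(f,lo,hi,box,mn):
    x,y,w,h=box; hsv=cv2.cvtColor(f["pixels"][y:y+h,x:x+w],cv2.COLOR_RGB2HSV)
    m=cv2.inRange(hsv,lo,hi); n,_,st,c=cv2.connectedComponentsWithStats(m)
    return [(c[i]+[x,y],st[i]) for i in range(1,n) if st[i,4]>=mn]
for n,f,b in(("t",t,(290,190,80,65)),("s",s,(215,185,120,70))):
  for nm,lo,hi in(("green",(45,100,50),(75,255,255)),("yel",(22,180,60),(32,255,255)),("grip",(5,215,125),(13,255,255))):
    for c,st in cc(f,lo,hi,b,8): print(n,nm,c.round(1),st, onz(f,*c,118 if nm=="grip" else 48).round(1))
P=lambda u,v,z:onz(t,290-.5+ (u+.5)/5.5,190-.5+(v+.5)/5.5,z).round(1)
print("roof back",P(63,50,48),P(47,258,48))
print("roof long edge top",P(90,52,48),P(380,77,48)); print("bottom",P(60,262,48),P(370,283,48))
print("tray end",P(663,130,40),P(648,287,40),"near hood",P(405,110,40),P(392,265,40))
Q=lambda u,v,z:onz(s,215-.5+(u+.5)/5,185-.5+(v+.5)/5,z).round(1)
print("S tray",Q(43,415,40),Q(162,493,40),Q(232,252,40),Q(340,318,40),"roof",Q(556,122,48),Q(352,312,48),"bottom",Q(165,565,0))
E
```

```text
t [424.68641829 201.42332738 941.96385446]
s [ 893.11905288 -254.45145353  659.43316174]
t green [313.5 203. ] [19 11 10  5 50] [568.7 238.9  48. ]
t green [331.3 219.6] [38 26  8  8 47] [539.4 205.9  48. ]
t green [310.9 233.1] [16 41 11  6 55] [514.  241.9  48. ]
t yel [340.8 205.4] [46 14 11  5 35] [565.6 189.6  48. ]
t yel [339.1 234.1] [44 41 11  7 58] [513.7 191.5  48. ]
s green [314.8 214.4] [96 26  9  8 41] [568.  240.2  48. ]
s yel [270.6 219.5] [54 32  4  6 12] [510.8 187.9  48. ]
s yel [279.3 229.2] [62 42  5  5 15] [536.9 177.9  48. ]
s yel [296.2 230.8] [77 42 10  9 49] [562.9 190.7  48. ]
s grip [285.1 200.1] [68 14  5  3 10] [548.2 184.1 118. ]
roof back [576.1 261.7  48. ] [507.4 264.5  48. ]
roof long edge top [575.6 252.8  48. ] [569.8 157.4  48. ]
bottom [506.2 260.2  48. ] [502.1 159.5  48. ]
tray end [555.8  63.8  40. ] [504.   68.6  40. ] near hood [560.2 148.6  40. ] [508.9 152.   40. ]
S tray [506.5  67.8  40. ] [557.5  64.9  40. ] [514.1 155.8  40. ] [562.  152.2  40. ] roof [577.1 262.1  48. ] [568.1 151.2  48. ] bottom [554.5  64.    0. ]
```

```bash
python3 - <<'E'
import rig
from rig import *
from h import *
from scipy.spatial.transform import Rotation as R
print([k for k in dir(rig) if k[0]!="_"], getattr(rig,"grasp_offset",None))
o=get_obs();print(R.from_quat(o["ee_rot"]).as_matrix().round(3),o["qpos"])
t=load("top0")
for n,p,z in(("mug",(309,129),85),("handle",(299,163),50),("jar",(376,125),85),("can",(232,205),95),("decoy",(358,278),30)):print(n,onz(t,*p,z).round(0))
E
```

```text
['PlanningError', 'get_obs', 'grab_frame', 'grasp_offset', 'sign_off'] 18.700000000000003
[[-0.93  -0.     0.367]
 [-0.367  0.001 -0.93 ]
 [ 0.    -1.    -0.001]] [ 1.1723646   0.3327895  -0.06468253  1.46083969  0.02158988  1.34987787
 -0.08850626]
mug [695. 250.  85.]
handle [642. 268.  50.]
jar [705. 131.  85.]
can [554. 377.  95.]
decoy [437. 155.  30.]
```

Emit:
play_rows(commands=[-0.53,0.11,-0.515,0,-1.138,0,-1,-0.53,0.11,-0.515,0,-1.138,0,-1,-0.53,0.11,-0.515,0,-1.138,0,-1,-0.53,0.11,-0.515,0,-1.138,0,-1,-0.53,0.11,-0.515,0,-1.138,0,-1,-0.53,0.11,-0.515,0,-1.138,0,-1,-0.53,0.11,-0.515,0,-1.138,0,-1,-0.53,0.11,-0.515,0,-1.138,0,-1,-0.53,0.11,-0.515,0,-1.138,0,-1,-0.53,0.11,-0.515,0,-1.138,0,-1,-0.53,0.11,-0.515,0,-1.138,0,-1,-0.53,0.11,-0.515,0,-1.138,0,-1,-0.53,0.11,-0.515,0,-1.138,0,-1,-0.53,0.11,-0.515,0,-1.138,0,-1,-0.53,0.11,-0.515,0,-1.138,0,-1,-0.53,0.11,-0.515,0,-1.138,0,-1,-0.53,0.11,-0.515,0,-1.138,0,-1,-0.53,0.11,-0.515,0,-1.138,0,-1,-0.53,0.11,-0.515,0,-1.138,0,-1])

```text
t: 2.0
position: [533.4, 90.6, 121.4]
ee_rot: [0.485, -0.514, 0.515, -0.485]
contact_force: [1.1, 0.7, 0.1]
width: 85.4
```

```bash
cat > st.py <<'E'
from rig import *
import numpy as np
from scipy.spatial.transform import Rotation as R
O=np.array([539,198,0]);th=np.radians(86.8);a=np.array([np.cos(th),np.sin(th),0]);b=np.array([-a[1],a[0],0])
def st():
    o=get_obs();M=R.from_quat(o["ee_rot"]).as_matrix();p=o["position"]
    print("t",round(o["t"],2),"p",p.round(1),"hood",[round(float((p-O)@a),1),round(float((p-O)@b),1)],"jaw deg",np.degrees(np.arctan2(M[1,2],M[0,2])).round(2),"down",M[:,1].round(3),"w",round(o["width"],1),"F",o["contact_force"].round(1),"q",o["qpos"].round(2))
    return o,M
if __name__=="__main__": st()
E
python3 st.py
```

```text
t 2.0 p [533.4  90.6 121.4] hood [-107.6, -0.4] jaw deg -3.39 down [ 0.    -0.001 -1.   ] w 85.4 F [1.1 0.7 0.1] q [ 0.37  0.33 -0.73  1.79  0.24  1.12 -0.49]
```

Emit:
play_rows(commands=[0,0.04,0,0,0,0,-1,0,0.08,0,0,0,0,-1,0,0.1,0,0,0,0,-1,0,0.114,0,0,0,0,-1,0,0.114,0,0,0,0,-1,0,0.114,0,0,0,0,1,0,0.114,0,0,0,0,1,0,0.114,0,0,0,0,1,0,0.114,0,0,0,0,1,0,0.114,0,0,0,0,1])

```text
t: 3.0
position: [534.6, 92.2, 8.9]
ee_rot: [0.485, -0.513, 0.515, -0.486]
contact_force: [-1.0, 0.4, 6.9]
width: 51.1
```

Emit:
play_rows(commands=[0.01,0,0,0,0,0,1,0.03,0,0,0,0,0,1,0.05,0,0,0,0,0,1,0.07,0,0,0,0,0,1,0.09,0,0,0,0,0,1,0.11,0,0,0,0,0,1,0.13,0,0,0,0,0,1,0.145,0,0,0,0,0,1,0.15,0,0,0,0,0,1,0.15,0,0,0,0,0,1,0.15,0,0,0,0,0,-1,0.15,0,0,0,0,0,-1,0.15,0,0,0,0,0,-1])

```text
t: 4.3
position: [524.7, -57.9, 7.3]
ee_rot: [0.486, -0.514, 0.514, -0.485]
contact_force: [-0.7, -0.1, -0.3]
width: 85.5
```

```bash
python3 - <<'E'
from st import *; from h import *
st()
f=grab_frame("top");pickle.dump(f,open("pics/top1.pkl","wb"));crop(f,290,180,200,90,4,"pics/c3.png")
E
```

```text
t 4.3 p [524.7 -57.9   7.3] hood [-256.3, 0.0] jaw deg -3.28 down [-0. -0. -1.] w 85.5 F [-0.7 -0.1 -0.3] q [ 0.56  0.45 -0.63  1.91  0.33  0.9  -0.29]
```

View pics/c3.png

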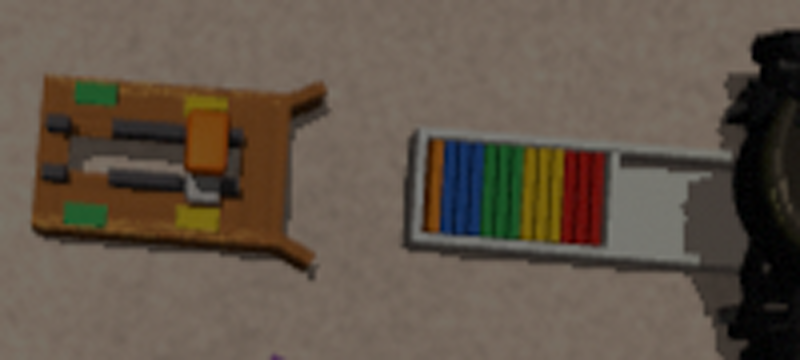

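Emit:
play_rows(commands=[-0.02,0,0,0,0,0,-1,-0.045,0,0,0,0,0,-1,-0.064,0,0,0,0,0,-1,-0.064,0,0,0,0,0,-1,-0.064,0,0,0,0,0,1,-0.064,0,0,0,0,0,1,-0.064,0,0,0,0,0,1,-0.064,0,0,0,0,0,1,-0.064,0,0,0,0,0,1])

```text
t: 5.25
position: [528.8, 5.2, 7.5]
ee_rot: [0.485, -0.514, 0.515, -0.485]
contact_force: [-0.4, -2.2, 4.3]
width: 51.1
```

Emit:
play_rows(commands=[0,0,0,0,0.05,0,1,0,0,0,0,0.15,0,1,0,0,0,0,0.25,0,1,0,0,0,0,0.35,0,1,0,0,0,0,0.45,0,1,0,0,0,0,0.55,0,1,0,0,0,0,0.65,0,1,0,0,0,0,0.75,0,1,0,0,0,0,0.85,0,1,0,0,0,0,0.95,0,1,0,0,0,0,1.05,0,1,0,0,0,0,1.15,0,1,0,0,0,0,1.25,0,1,0,0,0,0,1.35,0,1,0,0,0,0,1.45,0,1,0,0,0,0,1.53,0,1,0,0,0,0,1.571,0,1,0,0,0,0,1.571,0,1])

```text
t: 7.05
position: [528.7, 6.4, 7.5]
ee_rot: [0.021, 0.707, -0.707, -0.02]
contact_force: [0.1, -0.3, 3.3]
width: 51.4
```

```bash
python3 st.py
```

```text
t 7.05 p [528.7   6.4   7.5] hood [-191.9, -0.4] jaw deg -93.32 down [ 0.  0. -1.] w 51.4 F [ 0.1 -0.3  3.3] q [ 0.21  0.39 -0.36  1.92  0.18  0.86 -1.86]
```

Emit:
play_rows(commands=[0,0,0,0,0,0,-1,0,0,0,0,0,0,-1,0,0,0,0,0,0,-1,0,-0.03,0,0,0,0,-1,0,-0.07,0,0,0,0,-1,0,-0.07,0,0,-0.1,0,-1,0,-0.07,0,0,-0.24,0,-1,0,-0.07,0,0,-0.38,0,-1,0,-0.07,0,0,-0.52,0,-1,0,-0.07,0,0,-0.66,0,-1,0,-0.07,0,0,-0.8,0,-1,0,-0.07,0,0,-0.94,0,-1,0,-0.07,0,0,-1.08,0,-1,0,-0.07,0,0,-1.22,0,-1,0,-0.07,0,0,-1.36,0,-1,0,-0.07,0,0,-1.5,0,-1,0,-0.07,0,0,-1.571,0,-1])

```text
t: 8.75
position: [528.3, 6.2, 77.1]
ee_rot: [-0.487, 0.513, -0.513, 0.487]
contact_force: [-0.1, -0.2, -0.5]
width: 85.6
```

Emit:
play_rows(commands=[0,0,0,0,-0.14,0,-1,0,0,0,0,-0.28,0,-1,0,0,0,0,-0.42,0,-1,0,0,0,0,-0.56,0,-1,0,0,0,0,-0.7,0,-1,0,0,0,0,-0.84,0,-1,0,0,0,0,-0.98,0,-1,0,0,0,0,-1.12,0,-1,0,0,0,0,-1.26,0,-1,0,0,0,0,-1.4,0,-1,0,0,0,0,-1.52,0,-1,0,0,0,0,-1.571,0,-1,0,0,0,0,-1.571,0,-1,0,0,0,0,-1.571,0,-1])

```text
t: 10.15
position: [528.4, 6.2, 77.2]
ee_rot: [-0.707, 0.021, -0.021, 0.707]
contact_force: [-0.4, -0.2, 1.2]
width: 85.6
```

```bash
python3 st.py
```

```text
t 10.15 p [528.4   6.2  77.2] hood [-192.1, -0.1] jaw deg 86.64 down [-0.  0. -1.] w 85.6 F [-0.4 -0.2  1.2] q [ 0.65  0.4  -0.88  1.85  0.36  1.05  1.15]
```

Down, grip, and turn the remaining 90°.

Emit:
play_rows(commands=[0,0.03,0,0,0,0,-1,0,0.055,0,0,0,0,-1,0,0.07,0,0,0,0,-1,0,0.07,0,0,0,0,-1,0,0.07,0,0,0,0,1,0,0.07,0,0,0,0,1,0,0.07,0,0,0,0,1,0,0.07,0,0,0,0,1,0,0.07,0,0,0,0,1])

```text
t: 11.05
position: [529.6, 6.4, 8.7]
ee_rot: [0.707, -0.019, 0.021, -0.707]
contact_force: [-1.8, -0.3, 6.2]
width: 51.0
```

Emit:
play_rows(commands=[0,0,0,0,0.05,0,1,0,0,0,0,0.15,0,1,0,0,0,0,0.25,0,1,0,0,0,0,0.35,0,1,0,0,0,0,0.45,0,1,0,0,0,0,0.55,0,1,0,0,0,0,0.65,0,1,0,0,0,0,0.75,0,1,0,0,0,0,0.85,0,1,0,0,0,0,0.95,0,1,0,0,0,0,1.05,0,1,0,0,0,0,1.15,0,1,0,0,0,0,1.25,0,1,0,0,0,0,1.35,0,1,0,0,0,0,1.45,0,1,0,0,0,0,1.53,0,1,0,0,0,0,1.571,0,1,0,0,0,0,1.571,0,1,0,0,0,0,1.571,0,1])

```text
t: 12.95
position: [529.7, 6.1, 8.8]
ee_rot: [0.485, -0.513, 0.515, -0.486]
contact_force: [-0.4, -0.8, 6.0]
width: 51.5
```

```bash
python3 - <<'E'
from st import *; from h import *
st()
f=grab_frame("top");pickle.dump(f,open("pics/top2.pkl","wb"));crop(f,290,180,200,90,4,"pics/c4.png")
E
```

```text
t 12.95 p [529.7   6.1   8.8] hood [-192.1, -1.5] jaw deg -3.31 down [ 0.003 -0.    -1.   ] w 51.5 F [-0.4 -0.8  6. ] q [ 0.34  0.42 -0.51  1.91  0.26  0.88 -0.36]
```

View pics/c4.png

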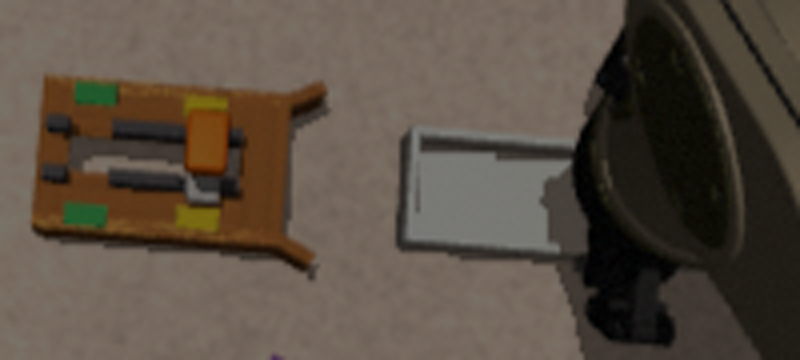

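Emit:
play_rows(commands=[0,0,0,0,0,0,-1,0,0,0,0,0,0,-1,0,0,0,0,0,0,-1,0.02,0,0,0,0,0,-1,0.045,0,0,0,0,0,-1,0.065,0,0,0,0,0,-1,0.065,0,0,0,0,0,-1,0.065,0,0,0,0,0,1,0.065,0,0,0,0,0,1,0.065,0,0,0,0,0,1,0.065,0,0,0,0,0,1,0.065,0,0,0,0,0,1])

```text
t: 14.2
position: [525.2, -57.5, 7.7]
ee_rot: [0.486, -0.514, 0.514, -0.486]
contact_force: [-0.7, 2.8, 4.7]
width: 51.5
```

```bash
python3 - <<'E'
from st import *; from h import *
st();t=load("top2")
for u,v in((413,127),(400,247),(575,135),(570,257)):
  p=onz(t,290-.5+(u+.5)/4,180-.5+(v+.5)/4,40);print(p.round(1),((p-O)@a).round(1),((p-O)@b).round(1))
E
```

```text
t 14.2 p [525.2 -57.5   7.7] hood [-255.8, -0.5] jaw deg -3.19 down [ 0.001  0.001 -1.   ] w 51.5 F [-0.7  2.8  4.7] q [ 0.45  0.41 -0.49  1.91  0.25  0.88 -0.22]
[558.4  95.   40. ] -101.8 -25.1
[503.8 100.4  40. ] -99.4 29.7
[556.6  22.   40. ] -174.8 -27.4
[501.4  24.5  40. ] -175.4 27.8
```

Emit:
play_rows(commands=[-0.01,0,0,0,0,0,1,-0.025,0,0,0,0,0,1,-0.04,0,0,0,0,0,1,-0.05,0,0,0,0,0,1,-0.06,0,0,0,0,0,1,-0.07,0,0,0,0,0,1,-0.08,0,0,0,0,0,1,-0.09,0,0,0,0,0,1,-0.1,0,0,0,0,0,1,-0.1,0,0,0,0,0,1])

```text
t: 15.2
position: [530.9, 42.5, 7.7]
ee_rot: [0.486, -0.514, 0.514, -0.486]
contact_force: [0.0, 3.5, 5.7]
width: 51.1
```

```bash
python3 st.py
```

```text
t 15.2 p [530.9  42.5   7.7] hood [-155.7, -0.6] jaw deg -3.19 down [ 0.001  0.    -1.   ] w 51.1 F [0.  3.5 5.7] q [ 0.28  0.43 -0.52  1.9   0.27  0.88 -0.43]
```

No resistance; continue close to the stop.

Emit:
play_rows(commands=[-0.01,0,0,0,0,0,1,-0.02,0,0,0,0,0,1,-0.03,0,0,0,0,0,1,-0.04,0,0,0,0,0,1,-0.048,0,0,0,0,0,1,-0.054,0,0,0,0,0,1,-0.057,0,0,0,0,0,1,-0.059,0,0,0,0,0,1])

```text
t: 16.0
position: [534.4, 98.4, 7.7]
ee_rot: [0.486, -0.514, 0.515, -0.485]
contact_force: [-1.6, -8.2, 11.1]
width: 50.8
```

Emit:
play_rows(commands=[-0.001,0,0,0,0,0,1,-0.002,0,0,0,0,0,1,-0.003,0,0,0,0,0,1,-0.003,0,0,0,0,0,1])

```text
t: 16.4
position: [534.6, 101.2, 7.7]
ee_rot: [0.486, -0.514, 0.515, -0.485]
contact_force: [-0.1, -6.9, 8.5]
width: 51.0
```

```bash
python3 st.py
```

```text
t 16.4 p [534.6 101.2   7.7] hood [-96.8, -1.1] jaw deg -3.34 down [ 0.001 -0.002 -1.   ] w 51.0 F [-0.1 -6.9  8.5] q [ 0.18  0.45 -0.54  1.87  0.29  0.9  -0.55]
```

Emit:
play_rows(commands=[-0.001,0,0,0,0,0,1,-0.002,0,0,0,0,0,1,-0.003,0,0,0,0,0,1,-0.003,0,0,0,0,0,1])

```text
t: 16.8
position: [534.8, 103.4, 7.7]
ee_rot: [0.486, -0.514, 0.515, -0.484]
contact_force: [-0.7, -9.8, 9.1]
width: 51.2
```

Emit:
play_rows(commands=[-0.001,0,0,0,0,0,1,-0.002,0,0,0,0,0,1,-0.003,0,0,0,0,0,1,-0.003,0,0,0,0,0,1])

```text
t: 17.2
position: [534.8, 103.4, 7.7]
ee_rot: [0.487, -0.513, 0.516, -0.483]
contact_force: [-4.9, -20.1, 16.0]
width: 51.1
```

```bash
python3 st.py
```

```text
t 17.2 p [534.8 103.4   7.7] hood [-94.6, -1.1] jaw deg -3.44 down [-0.001 -0.007 -1.   ] w 51.1 F [ -4.9 -20.1  16. ] q [ 0.17  0.46 -0.53  1.86  0.3   0.9  -0.56]
```

Emit:
play_rows(commands=[0.003,0,0,0,0,0,1,0.003,0,0,0,0,0,-1,0.003,0,0,0,0,0,-1,0.003,0,0,0,0,0,-1,0.003,-0.03,0,0,0,0,-1,0.003,-0.07,0,0,0,0,-1,0.003,-0.11,0,0,0,0,-1,0.003,-0.15,0,0,0,0,-1,0.003,-0.17,0,0,0,0,-1,0.003,-0.17,0,0,0,0,-1,0.003,-0.17,0,0,0,0,-1])

```text
t: 18.3
position: [534.0, 106.4, 177.0]
ee_rot: [0.486, -0.514, 0.514, -0.486]
contact_force: [0.0, 0.4, -0.2]
width: 85.5
```

```bash
python3 - <<'E'
from st import *; from h import *
st()
for n in("top","scene"):
    f=grab_frame(n);pickle.dump(f,open(f"pics/{n}3.pkl","wb"))
crop(f,205,180,140,120,5,"pics/c5.png")
E
```

```text
t 18.3 p [534.  106.4 177. ] hood [-91.8, -0.2] jaw deg -3.24 down [ 0. -0. -1.] w 85.5 F [ 0.   0.4 -0.2] q [ 0.24  0.25 -0.6   1.72  0.15  1.22 -0.45]
```

View pics/c5.png

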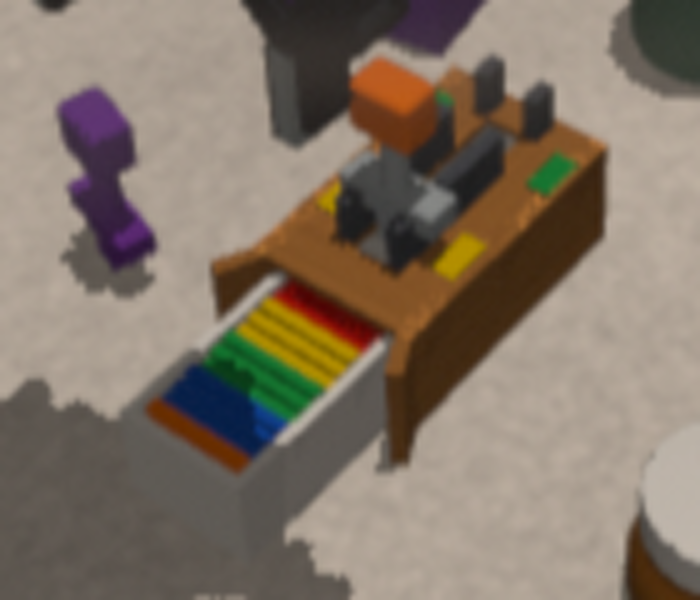

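```bash
python3 - <<'E'
from st import *; from h import *
s=load("scene3")
for u,v in((125,415),(245,483)):
  p=onz(s,205-.5+(u+.5)/5,180-.5+(v+.5)/5,40);print("end",p.round(1),((p-O)@a).round(1),((p-O)@b).round(1))
t=load("top0")
G=O-8*a
for X in [G+9*i*a+13*j*b+[0,0,z] for z in(118,96) for i,j in((1,1),(1,-1),(-1,-1),(-1,1))]:
  u=proj(t,X);w=proj(s,X); print("top crop c1",((u-[290,190]+.5)*5.5).round(0),"scene c5",((w-[205,180]+.5)*5).round(0))
E
```

```text
end [508.4  81.1  40. ] -118.4 24.0
end [557.6  81.   40. ] -115.8 -25.1
top crop c1 [249. 180.] scene c5 [376.  49.]
top crop c1 [256.  95.] scene c5 [439.  82.]
top crop c1 [316. 100.] scene c5 [403. 113.]
top crop c1 [309. 185.] scene c5 [341.  80.]
top crop c1 [249. 189.] scene c5 [379.  98.]
top crop c1 [256. 106.] scene c5 [441. 130.]
top crop c1 [314. 111.] scene c5 [406. 162.]
top crop c1 [307. 194.] scene c5 [345. 128.]
```

Emit:
play_rows(commands=[-0.03,0,0,0,0,0,-1,-0.06,0,0,0,0,0,-1,-0.083,0,0,0,0,0,-1,-0.083,0.03,0,0,0,0,-1,-0.083,0.06,0,0,0,0,-1,-0.083,0.08,0,0,0,0,-1,-0.083,0.09,0,0,0,0,-1,-0.083,0.09,0,0,0,0,-1,-0.083,0.09,0,0,0,0,-1,-0.083,0.09,0,0,0,0,1,-0.083,0.09,0,0,0,0,1,-0.083,0.09,0,0,0,0,1,-0.083,0.09,0,0,0,0,1,-0.083,0.09,0,0,0,0,1,-0.083,0.09,0,0,0,0,1,-0.083,0.09,0,0,0,0,1])

```text
t: 20.0
position: [539.1, 189.1, 87.7]
ee_rot: [0.485, -0.514, 0.514, -0.486]
contact_force: [-1.1, 0.3, 4.7]
width: 24.9
```

```bash
python3 st.py
```

```text
t 20.0 p [539.1 189.1  87.7] hood [-8.9, -0.6] jaw deg -3.27 down [ 0.001 -0.    -1.   ] w 24.9 F [-1.1  0.3  4.7] q [ 0.09  0.41 -0.61  1.74  0.26  1.07 -0.67]
```

Emit:
play_rows(commands=[0,-0.002,0,0,0,0,1,0,-0.002,0,0,0,0,1,0.001,-0.002,0,0,0,0,1,0.002,-0.002,0,0,0,0,1,0.003,-0.002,0,0,0,0,1,0.004,-0.002,0,0,0,0,1,0.004,-0.002,0,0,0,0,1,0.004,-0.002,0,0,0,0,1])

```text
t: 20.8
position: [538.6, 187.1, 89.2]
ee_rot: [-0.485, 0.514, -0.513, 0.487]
contact_force: [1.7, 7.3, -5.2]
width: 25.1
```

```bash
python3 st.py
```

```text
t 20.8 p [538.6 187.1  89.2] hood [-10.9, -0.2] jaw deg -3.18 down [ 0.001  0.003 -1.   ] w 25.1 F [ 1.7  7.3 -5.2] q [ 0.09  0.4  -0.61  1.75  0.26  1.07 -0.66]
```

Emit:
play_rows(commands=[-0.002,0,0,0,0,0,1,-0.004,0,0,0,0,0,1,-0.005,0,0,0,0,0,1,-0.006,0,0,0,0,0,1,-0.007,0,0,0,0,0,1,-0.007,0,0,0,0,0,1,-0.007,0,0,0,0,0,1])

```text
t: 21.5
position: [539.1, 191.9, 89.3]
ee_rot: [0.486, -0.514, 0.514, -0.485]
contact_force: [-0.4, 0.6, -0.5]
width: 25.1
```

```bash
python3 st.py
```

```text
t 21.5 p [539.1 191.9  89.3] hood [-6.1, -0.5] jaw deg -3.27 down [ 0. -0. -1.] w 25.1 F [-0.4  0.6 -0.5] q [ 0.08  0.41 -0.61  1.74  0.26  1.08 -0.67]
```

Emit:
play_rows(commands=[-0.001,0,0,0,0,0,1,-0.002,0,0,0,0,0,1,-0.003,0,0,0,0,0,1,-0.003,0,0,0,0,0,1,-0.003,0,0,0,0,0,1])

```text
t: 22.0
position: [539.4, 193.4, 89.3]
ee_rot: [0.486, -0.514, 0.515, -0.485]
contact_force: [-1.1, -6.2, 2.8]
width: 24.9
```

```bash
python3 st.py
```

```text
t 22.0 p [539.4 193.4  89.3] hood [-4.6, -0.6] jaw deg -3.33 down [-0.    -0.002 -1.   ] w 24.9 F [-1.1 -6.2  2.8] q [ 0.08  0.41 -0.61  1.74  0.26  1.08 -0.68]
```

Emit:
play_rows(commands=[0.003,0,0,0,0,0,1,0.003,-0.01,0,0,0,0,1,0.003,-0.02,0,0,0,0,1,0,-0.02,0,0,0,0,1,-0.015,-0.02,0,0,0,0,1,-0.03,-0.02,0,0,0,0,1,-0.042,-0.02,0,0,0,0,1,-0.0452,-0.02,0,0,0,0,1,-0.0452,-0.02,0,0,0,0,1,-0.0452,-0.02,0,0,0,0,1,-0.0452,-0.02,0,0,0,0,1])

```text
t: 23.1
position: [542.0, 239.4, 109.2]
ee_rot: [0.485, -0.514, 0.514, -0.485]
contact_force: [0.2, -0.7, -1.0]
width: 25.3
```

```bash
python3 st.py
```

```text
t 23.1 p [542.  239.4 109.2] hood [41.5, -0.7] jaw deg -3.32 down [-0.    -0.001 -1.   ] w 25.3 F [ 0.2 -0.7 -1. ] q [ 0.01  0.43 -0.62  1.67  0.27  1.13 -0.75]
```

Emit:
play_rows(commands=[-0.0007,0.006,0,0,0,0,1,-0.0007,0.012,0,0,0,0,1,-0.0007,0.016,0,0,0,0,1,-0.0007,0.02,0,0,0,0,1,-0.0007,0.023,0,0,0,0,1,-0.0007,0.023,0,0,0,0,1])

```text
t: 23.7
position: [541.6, 240.7, 85.8]
ee_rot: [-0.486, 0.514, -0.514, 0.485]
contact_force: [0.5, -0.3, -0.7]
width: 25.2
```

```bash
python3 st.py
```

```text
t 23.7 p [541.6 240.7  85.8] hood [42.8, -0.2] jaw deg -3.26 down [-0.001 -0.    -1.   ] w 25.2 F [ 0.5 -0.3 -0.7] q [-0.    0.46 -0.61  1.69  0.29  1.09 -0.76]
```

In the deep notch freely (10 mm below the cheek tops). Lower to the floor.

Emit:
play_rows(commands=[0,0.003,0,0,0,0,1,0,0.006,0,0,0,0,1,0,0.008,0,0,0,0,1,0,0.009,0,0,0,0,1,0,0.01,0,0,0,0,1,0,0.01,0,0,0,0,1])

```text
t: 24.3
position: [541.9, 240.8, 76.2]
ee_rot: [0.486, -0.514, 0.514, -0.485]
contact_force: [0.3, -0.2, -0.7]
width: 25.0
```

```bash
python3 st.py
```

```text
t 24.3 p [541.9 240.8  76.2] hood [42.9, -0.5] jaw deg -3.27 down [-0. -0. -1.] w 25.0 F [ 0.3 -0.2 -0.7] q [-0.01  0.47 -0.61  1.69  0.3   1.08 -0.77]
```

Emit:
play_rows(commands=[0,0.001,0,0,0,0,1,0,0.001,0,0,0,0,1,0,0.001,0,0,0,0,-1,0,0.001,0,0,0,0,-1,0,0.001,0,0,0,0,-1,0,0.001,0,0,0,0,-1,0,-0.03,0,0,0,0,-1,0,-0.07,0,0,0,0,-1,0,-0.12,0,0,0,0,-1,0.05,-0.16,0,0,0,0,-1,0.1,-0.16,0,0,0,0,-1,0.15,-0.16,0,0,0,0,-1,0.2,-0.16,0,0,0,0,-1,0.25,-0.16,0,0,0,0,-1,0.25,-0.16,0,0,0,0,-1])

```text
t: 25.8
position: [527.2, -15.6, 236.3]
ee_rot: [0.484, -0.515, 0.517, -0.483]
contact_force: [1.2, -0.3, -0.0]
width: 85.2
```

```bash
python3 - <<'E'
from st import *; from h import *
st()
fs=[]
for n in("top","scene"):
    f=grab_frame(n);pickle.dump(f,open(f"pics/{n}4.pkl","wb"));fs.append(f)
t,s=fs
crop(s,205,180,140,120,5,"pics/c6.png");crop(t,290,190,130,65,5.5,"pics/c7.png")
G=O+42*a
for X in [G+9*i*a+13*j*b+[0,0,z] for z in(106,) for i,j in((1,1),(1,-1),(-1,-1),(-1,1))]:
  u=proj(t,X);w=proj(s,X); print("top c7",((u-[290,190]+.5)*5.5).round(0),"scene c6",((w-[205,180]+.5)*5).round(0))
E
```

```text
t 25.8 p [527.2 -15.6 236.3] hood [-213.9, -0.1] jaw deg -3.74 down [-0.    -0.002 -1.   ] w 85.2 F [ 1.2 -0.3 -0. ] q [ 0.41  0.15 -0.52  1.69  0.08  1.32 -0.18]
top c7 [ 86. 172.] scene c6 [471.  -5.]
top c7 [93. 88.] scene c6 [532.  25.]
top c7 [152.  93.] scene c6 [499.  55.]
top c7 [144. 177.] scene c6 [438.  23.]
```

View pics/c6.png

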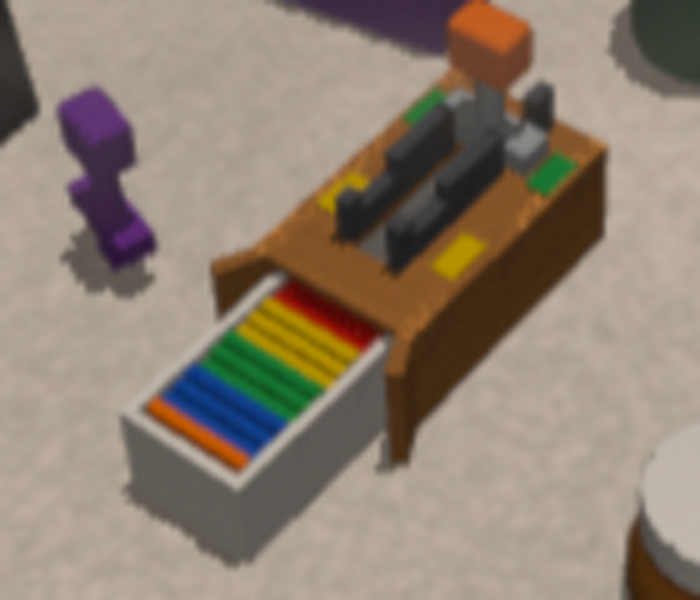

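View pics/c7.png

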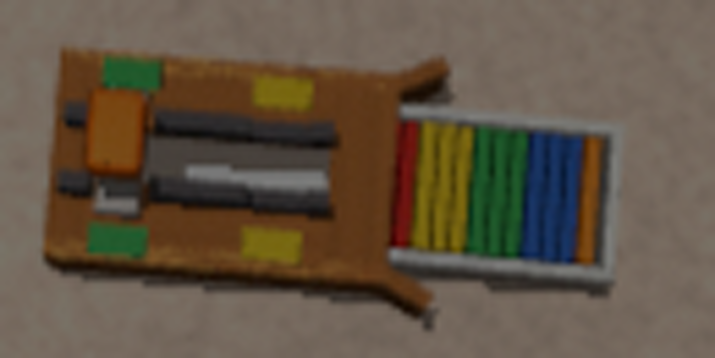

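```bash
python3 - <<'E'
from st import *
st(); print(sign_off())
E
```

```text
t 25.9 p [527.5 -11.4 236.3] hood [-209.7, -0.2] jaw deg -3.53 down [ 0.    -0.001 -1.   ] w 85.3 F [0.1 0.4 0.4] q [ 0.41  0.15 -0.52  1.69  0.08  1.32 -0.19]
the job is handed in; nothing more can be done
None
```

I slid the tray out of the hood and turned it end for end on the counter in two quarter turns, regripping between them. I then pushed it home with the sachets outward, moved the orange-topped slide into the deep notch, backed the arm away and handed in at about 26 s. `sign_off()` reports no verdict, so what follows is from my own checks.

- **Tray home:** it stopped moving at about 20 N while I pushed it toward the back. The camera put its outer end at hood x about -116 to -118 mm against -120 expected, which is within the measuring error. The last pictures show the sachet end out.
- **Slide in the deep notch:** I found the middle of the shallow notch by feeling both sides (about ±7 N), then moved the slide 50 mm along the hood. It sank freely with no side force. The last reading before the final 1 mm of lowering and release was 11.5 mm below its shallow seat, where 12 mm is full depth. The last pictures show it upright between the green marks.
- **Small disagreement:** in the scene view the grip block appears 1–2 pixels from where my estimated hood pose puts it. The offset is about the same before and after the move, so I put it down to the pose estimate and not to the seating.
- **Bystanders:** I did not measure the mug, jar or canister again. The arm stayed well clear of them and no contact showed in the force readings.

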